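# Strip the compression-test stack into its storage trays

## Task

The compression test is over: take the stack of steel tooling on the anvil apart from the top down, and set each piece upright, flat inside the white storage tray of its own shape and size: the small round button, then the oblong bar, then the square block, then the large round platen. Turn the bar and the block so that their sides run along the sides of their trays, and put every piece down rather than dropping it.

Things in the scene. Friction and masses are not known exactly. Their poses are not given: they have to be found in the camera images.
- button: Plain bare steel, 28 mm tall, origin at the centre of its underside, z up. Small round button: upright cylinder 22 mm in diameter, about 85 g. Top of the stack.
- bar: Plain bare steel, 28 mm tall, origin at the centre of its underside, z up. Oblong bar: 44 mm long along its x axis, 24 mm wide along its y axis, about 230 g. Second from the top.
- block: Plain bare steel, 28 mm tall, origin at the centre of its underside, z up. Square block: 46 by 46 mm, sides along its x and y axes, about 450 g. Third from the top.
- platen: Plain bare steel, 28 mm tall, origin at the centre of its underside, z up. Large round platen: disc 66 mm in diameter, about 720 g. Bottom of the stack, on the anvil. At the start the four steel pieces stand in one stack on a fixed dark round anvil (110 mm across, 20 mm high): platen lowest, then block, bar, button on top, each resting on the flat top of the one below, roughly centred but turned at random.
- tray_button: Low white plastic storage tray with a grey floor, fixed to the bench, 9 mm high in all, floor 4 mm thick (so a piece inside stands with its underside 4 mm above the tray origin), rim 4 mm thick rising 5 mm above the floor; origin at the centre of its underside. The small round one: 46 mm outside, 38 mm clear inside.
- tray_bar: Low white plastic storage tray with a grey floor, fixed to the bench, 9 mm high in all, floor 4 mm thick (so a piece inside stands with its underside 4 mm above the tray origin), rim 4 mm thick rising 5 mm above the floor; origin at the centre of its underside. The oblong one: 68 mm (along its x axis) by 48 mm (y) outside, 60 by 40 mm clear inside.
- tray_block: Low white plastic storage tray with a grey floor, fixed to the bench, 9 mm high in all, floor 4 mm thick (so a piece inside stands with its underside 4 mm above the tray origin), rim 4 mm thick rising 5 mm above the floor; origin at the centre of its underside. The square one: 70 by 70 mm outside, 62 by 62 mm clear inside, sides along its x and y axes.
- tray_platen: Low white plastic storage tray with a grey floor, fixed to the bench, 9 mm high in all, floor 4 mm thick (so a piece inside stands with its underside 4 mm above the tray origin), rim 4 mm thick rising 5 mm above the floor; origin at the centre of its underside. The large round one: 90 mm outside, 82 mm clear inside.

How it is judged:
By the outcome, as a careful person would: the job done as asked, in the order asked, and still so for the second after the job is handed in, with the robot touching nothing.
It also fails if it takes over 120 s, if anything falls off the work surface, if the arm or the gripper's body presses on something with over 40 N, if the wrist force passes 120 N, or if a joint passes its speed limit or range.

## Robot

A 7-joint arm with a two-finger parallel gripper is mounted at the origin on the work surface. World frame = base frame: x ahead of the robot, y to its left, z up, the work surface at z = 0. Lengths are in m, angles in degrees, forces in N, time in s.
With the tool pointing down it reaches from about 0.425 to 0.875 m from the base axis. Payload 9.9 kg.
Tool frame: the origin (TCP) lies on the centre line of the jaws, within the pads' length; the fingertips stand arm.nose_length ahead of it and the grasp point (between the pads) lies 2 mm behind it (arm.nose_length is the distance from the TCP to the fingertips, in m); x points along the fingers, y is the direction in which the jaws open and shut, and the axes are right-handed (so a half turn about x gives the same grasp; the last joint's range is limited). The gripper opens to 85 mm and grips with 20 to 120 N. Pads are 22 mm wide; open, the fingers measure 114 mm over their backs; the gripper's body (76 mm by 85 mm) begins 54 mm behind the grasp point. The pads swing forward as they close: fully open they stand 13 mm farther back than shut.
Start: joints at [60.229, 32.985, 1.427, 82.34, -0.859, 64.687, -3.237], TCP at [0.285, -0.612, 0.248] pointing down, gripper open.
Joint ranges: [-157.87, 157.87], [-19.46, 123.44], [-87.15, 90], [11.01, 140.99], [-62.26, 242.26], [9.8, 113.94], [-161.44, 161.44]. Speed limits (degrees/s): [127.2, 127.2, 172.46, 172.46, 180, 180, 180].

## Interface

Orientations are given as [roll, pitch, yaw] about the fixed x, y, z axes, in that order (R = Rz(yaw) Ry(pitch) Rx(roll)).
In Python, from workcell import arm, vision, workorder gives the robot as it stands.
- The arm moves only by the tool step_arm, never from a script. Its argument "motion" is a list of rows, each an object with "travel": the shift along the tool's x, y, z in cm, a list of three; "dr": the turn, a rotation vector about the tool's x, y, z in rad, a list of three. A call has 1 to 8 rows; each row is the pose to reach, as a shift and turn from the pose commanded when the call began, along the tool's axes at that moment; what a row does not reach only later rows make up. A row lasts 1/12 s, in which the tool goes at most 41.7 mm and 7.16 degrees, less where a joint would pass 70% of its speed; a pose out of reach is approached as far as the arm can. A call with a gripper value outside its range is refused whole. "fingers" is the opening, from 0 (shut) to 1 (fully open), set as the call begins (left out, the last holds). The fingers move at their own pace and stop on an object; "force" is the grip in N (left out, the last holds). Time passes only in rows, so rows that repeat a pose let the fingers close. It gives the time, the measured TCP pose, the force and the opening at its end, in the units of the state.
- arm.get_obs(): the state, without advancing time (a new reading comes with each control period).
- vision.get_image(name): name is "scene" or "side" or "wrist"; returns (picture, depth): 420x560x3 uint8, red, green, blue; 420x560 float32, m along the optical axis (not along the pixel's ray), 0 where there is no reading.
- vision.camera_info(name): a dict with "fx", "fy", "cx", "cy" (pixels), "origin" and "rotation" of the camera in the world; the wrist camera has in their place "T_tool_cam" (4x4, takes a point from camera to tool coordinates, whose origin is the TCP and whose axes are the tool frame's). Camera axes: x right, y up, looking along -z (the intrinsics and any distortion apply to the point x, -y, -z); pixel columns grow to the right and rows downward; lengths in m; the calibration is good to about 2 mm. The wrist camera is an equidistant fisheye: a pixel r from the principal point sees the ray r / f radians off the axis. A picture is of the moment at which its call begins: read the wrist's pose just before it. camera_info takes no time and is no camera call.
- workorder.finish_job(): hands the job in, once; it reports no verdict.
The state is a dict: "time": time; "joints": joint angles; "qvel": joint speeds; "joint_efforts": joint torques, N m; "tool_pos": TCP position; "eef_rot": TCP orientation; "contact_force": force on the tool from outside, world axes, zero at the start; "ft_torque": the same for the moment, N m; "grip_width": opening from 0.0 (shut) to 1.0 (fully open).
Only numpy, scipy, OpenCV 4.12 (cv2) and the standard library are available. Lean on these libraries where they do the work, as an engineer would, in place of code of your own. Each camera call takes 0.05 s, during which the arm holds its last target. There are 200 camera calls.

## Working session

There is one attempt and no reset: what is moved stays moved. The work goes in short steps, Python scripts to look and compute and a tool call to move; the robot and the scene stay as the last step left them, time stands still between calls to the robot, and variables do not carry over. Pictures are saved under pics/ and viewed, about 12 in all and at most 16, crops included, and the job is handed in when it is done.

Besides the shell and the picture viewer there is one more tool, called after "Emit:" as name(argument=value, ...) on one line, values as JSON. step_arm: Moves the arm, as the interface text tells. Its arguments: {"type":"object","properties":{"motion":{"type":"array","items":{"type":"object","properties":{"travel":{"type":"array","items":{"type":"number"}},"dr":{"type":"array","items":{"type":"number"}}}}},"fingers":{"type":"number"},"force":{"type":"number"}},"required":["motion"]}

```bash
ls; mkdir -p pics; python3 - <<'E'
from workcell import arm, vision
import cv2, numpy as np
print(arm.get_obs(), arm.nose_length)
for n in ("scene","side","wrist"):
    print(n, vision.camera_info(n))
    p,d=vision.get_image(n)
    cv2.imwrite(f"pics/{n}0.png",p[:,:,::-1]); np.savez(f"{n}0.npz",p=p,d=d)
E
```

```text
pics
{'time': 0.0, 'joints': array([60.23002368, 33.03286902,  1.42499022, 82.38819425, -0.8590256 ,
       64.68546285, -3.23662262]), 'qvel': array([-0.04965186, -0.08382553, -0.03827981, -0.06791186,  0.00149162,
       -0.03872397,  0.05517427]), 'joint_efforts': array([-1.08616969e-03, -7.65769958e+01,  2.24969834e+00, -2.85983473e+01,
        1.50920899e-02,  1.28119782e-02,  5.07149480e-05]), 'tool_pos': array([ 0.28473793, -0.61152433,  0.24742994]), 'eef_rot': array([-86.2742007 ,  89.90407036, 118.69579662]), 'contact_force': array([-0.32593851, -0.01379761, -0.01604022]), 'ft_torque': array([-0.00412707, -0.00361807,  0.06717548]), 'grip_width': 1.000543173193542} 0.017
scene {'fx': 442.35682069179893, 'fy': 442.35682069179893, 'cx': 274.03550106044986, 'cy': 206.42307215666213, 'origin': array([ 0.85447088, -0.58699103,  0.52645868]), 'rotation': array([56.99545602,  0.84735961, 30.01528805])}
side {'fx': 413.126723253609, 'fy': 413.126723253609, 'cx': 278.4042229322762, 'cy': 220.4589539940883, 'origin': array([0.27967345, 0.45618966, 0.74374712]), 'rotation': array([ 3.84102126e+01, -1.19955892e-01, -1.53376222e+02])}
wrist {'fx': 325.19226210127806, 'fy': 325.19226210127806, 'cx': 281.79362572031084, 'cy': 202.79380702951994, 'T_tool_cam': array([[-2.39370894e-04,  2.75676500e-01, -9.61250441e-01,
        -1.25222742e-01],
       [ 9.99999966e-01,  1.69096329e-04, -2.00525267e-04,
        -3.07530454e-04],
       [ 1.07263817e-04, -9.61250456e-01, -2.75676531e-01,
        -7.16257272e-02],
       [ 0.00000000e+00,  0.00000000e+00,  0.00000000e+00,
         1.00000000e+00]])}
```

```bash
python3 -c "
import cv2,numpy as np
a=[cv2.imread(f'pics/{n}0.png') for n in ('scene','side')]
cv2.imwrite('pics/both0.png',cv2.resize(np.hstack(a),(800,300),interpolation=cv2.INTER_AREA))"
```

```text
(no output)
```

View pics/scene0.png

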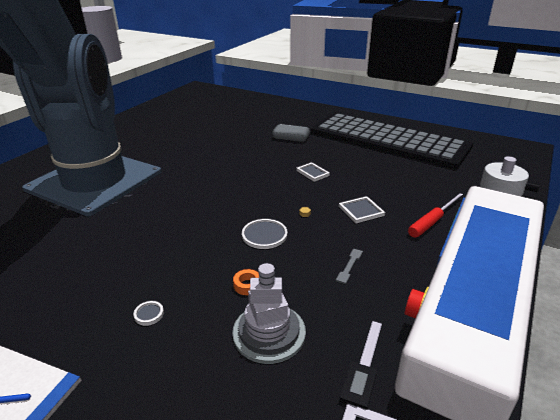

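View pics/side0.png

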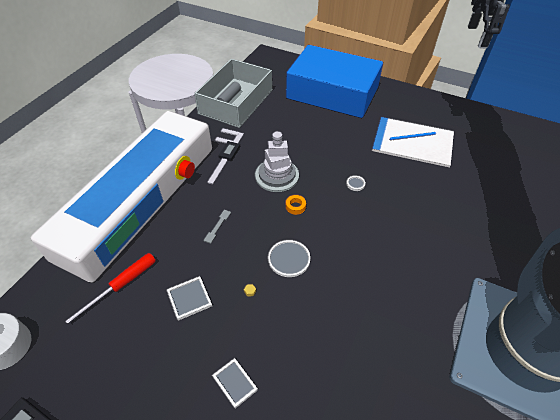

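The scene picture shows the stack at about (268,300) and the trays: button (148,313), platen (265,233), block (361,209), bar (313,172). The side picture shows the stack at (278,160) and the trays at (356,183), (289,258), (189,298) and (235,382).

```bash
cat > h.py <<'E'
import numpy as np, cv2
from scipy.spatial.transform import Rotation as R
from workcell import arm, vision
def rot(rpy): return R.from_euler('xyz',rpy,degrees=True).as_matrix()
def tool():
    o=arm.get_obs(); T=np.eye(4); T[:3,:3]=rot(o['eef_rot']); T[:3,3]=o['tool_pos']; return T
def cam(name,T=None):
    c=vision.camera_info(name); X=np.eye(4)
    if name=='wrist': X=T@np.array(c['T_tool_cam'])
    else: X[:3,:3]=rot(c['rotation']); X[:3,3]=c['origin']
    return c,X
def rays(name,uv,T=None):
    c,X=cam(name,T); uv=np.atleast_2d(uv).astype(float)
    a=(uv[:,0]-c['cx'])/c['fx']; b=(uv[:,1]-c['cy'])/c['fy']
    if name=='wrist':
        r=np.hypot(a,b)+1e-12; s=np.sin(r)/r; d=np.c_[a*s,-b*s,-np.cos(r)]
    else: d=np.c_[a,-b,-np.ones(len(a))]
    return X[:3,3],d@X[:3,:3].T,d
def plane(name,uv,z,T=None):
    o,d,_=rays(name,uv,T); return o+d*((z-o[2])/d[:,2])[:,None]
def pts(name,uv,dep,T=None):
    o,d,l=rays(name,uv,T); return o+d*(dep/-l[:,2])[:,None]
def proj(name,P,T=None):
    c,X=cam(name,T); q=(np.atleast_2d(P)-X[:3,3])@X[:3,:3]
    if name=='wrist':
        r=np.hypot(q[:,0],q[:,1])+1e-12; t=np.arctan2(r,-q[:,2])/r
        return np.c_[c['cx']+c['fx']*t*q[:,0],c['cy']-c['fy']*t*q[:,1]]
    return np.c_[c['cx']-c['fx']*q[:,0]/q[:,2],c['cy']+c['fy']*q[:,1]/q[:,2]]
def grab(name,tag):
    T=tool(); p,d=vision.get_image(name); cv2.imwrite(f'pics/{tag}.png',p[:,:,::-1]); np.savez(f'{tag}.npz',p=p,d=d,T=T); return p,d,T
E
python3 - <<'E'
from h import *
seeds={'scene':dict(button=(148,313),platen=(265,233),block=(361,209),bar=(313,172)),
'side':dict(button=(356,183),platen=(289,258),block=(189,298),bar=(235,382))}
for n in seeds:
    z=np.load(n+'0.npz');p,d=z['p'],z['d']
    m=(p.min(2)>135).astype(np.uint8)
    cs,_=cv2.findContours(m,cv2.RETR_EXTERNAL,cv2.CHAIN_APPROX_NONE)
    for k,s in seeds[n].items():
        c=[c for c in cs if cv2.pointPolygonTest(c,s,False)>0]
        if not c: print(n,k,'none',p[s[1],s[0]]);continue
        P=plane(n,c[0][:,0],0.009)
        print(n,k,[np.round(np.array(x)*1000,1) if np.ndim(x) else round(x,1) for x in cv2.minAreaRect((P[:,:2]).astype(np.float32))])
    v,u=np.nonzero(d>0); P=pts(n,np.c_[u,v],d[v,u])
    c0=P[(abs(P[:,2])<.004)]; print(n,'bench z',np.median(c0[:,2]))
    s=(268,300) if n=='scene' else (278,160)
    k=(abs(u-s[0])<45)&(abs(v-s[1])<65)
    Q=P[k]
    for zt in (.020,.048,.076,.104,.132):
        q=Q[abs(Q[:,2]-zt)<.003]; print(zt,len(q),np.round(np.r_[np.median(q,0),q.min(0),q.max(0)],4) if len(q) else '')
E
```

```text
scene button [array([ 425.7, -259.8]), array([45.2, 42.7]), 29.2]
scene platen [array([477.8,  11.2]), array([89.7, 86.7]), 28.9]
scene block [array([614.4, 185.3]), array([70.3, 71.2]), 52.3]
scene bar [array([449.9, 286.8]), array([49.7, 69.7]), 65.1]
scene bench z -0.0006066513497423598
0.02 999 [ 0.6297 -0.2154  0.0191  0.505  -0.2442  0.017   0.6582 -0.1042  0.023 ]
0.048 379 [ 0.6204 -0.2185  0.0473  0.5788 -0.2333  0.0451  0.6446 -0.1781  0.0509]
0.076 310 [ 0.6214 -0.2122  0.0753  0.582  -0.2309  0.0731  0.6445 -0.1817  0.0789]
0.104 268 [ 0.6145 -0.2046  0.1033  0.5863 -0.2208  0.101   0.635  -0.1816  0.107 ]
0.132 143 [ 0.613  -0.2012  0.1312  0.6026 -0.211   0.129   0.6227 -0.1902  0.1331]
side button [array([ 422.5, -255.5]), array([45.2, 47.1]), 26.7]
side platen [array([475.2,  14.3]), array([87.7, 90.8]), 26.7]
side block [array([611. , 187.1]), array([70.9, 74.6]), 52.5]
side bar [array([447.6, 287.9]), array([49. , 70.2]), 65.5]
side bench z -0.0005615802178531304
0.02 491 [ 0.6006 -0.1764  0.0191  0.502  -0.5069  0.017   0.8024 -0.1048  0.023 ]
0.048 154 [ 0.6106 -0.1845  0.0478  0.577  -0.4041  0.0451  0.8025 -0.1658  0.0509]
0.076 114 [ 0.6058 -0.1875  0.0752  0.5794 -0.2071  0.073   0.6414 -0.1658  0.0786]
0.104 101 [ 0.6044 -0.1959  0.1032  0.5849 -0.2196  0.1014  0.6324 -0.1784  0.1067]
0.132 51 [ 0.6104 -0.1992  0.1313  0.6009 -0.2101  0.1292  0.6205 -0.19    0.1336]
```

```bash
cat >> h.py <<'E'
def go(xyz,phi=None,flip=False):
    """shift (cm) and turn (rad) in tool axes from the present pose to TCP xyz, pointing down, jaws along phi deg (mod 180)"""
    T=tool(); A=T[:3,:3]; cur=np.degrees(np.arctan2(A[1,1],A[0,1]))
    if phi is None: phi=cur
    t=cur+(phi-cur+90)%180-90
    if flip: t+=180 if t<cur else -180
    y=np.array([np.cos(np.radians(t)),np.sin(np.radians(t)),0]); x=np.array([0,0,-1.]); B=np.c_[x,y,np.cross(x,y)]
    tr=A.T@(np.array(xyz)-T[:3,3])*100; dr=R.from_matrix(A.T@B).as_rotvec()
    print('pos',np.round(T[:3,3]*1000,1),'jaw',round(cur,1),'->',round(t,1),'| travel cm',np.round(tr,2),'dr',np.round(dr,4),'rows>=',round(max(np.linalg.norm(tr)/4.17,np.degrees(np.linalg.norm(dr))/7.16),1))
def st():
    o=arm.get_obs(); print('t',round(o['time'],2),'pos',np.round(o['tool_pos']*1000,1),'F',np.round(o['contact_force'],1),'w',round(o['grip_width'],3),'j',np.round(o['joints'],0))
E
python3 -c "
from h import *
print(tool().round(3)); go([.611,-.2,.29])"
```

```text
[[-0.001  0.422 -0.907  0.285]
 [ 0.001 -0.907 -0.422 -0.612]
 [-1.    -0.001  0.     0.248]
 [ 0.     0.     0.     1.   ]]
pos [ 284.8 -611.6  247.7] jaw -65.0 -> -65.0 | travel cm [ -4.21 -23.55 -46.94] dr [0.     0.     0.0013] rows>= 12.6
```

Emit:
step_arm(motion=[{"travel":[-1,-3,-5.9]},{"travel":[-2,-6,-11.8]},{"travel":[-2.5,-9,-17.6]},{"travel":[-3,-12,-23.5]},{"travel":[-3.5,-14,-28]},{"travel":[-4,-16,-32]},{"travel":[-4.2,-18,-36]},{"travel":[-4.2,-20,-40]}])

```text
invalid input
```

```bash
python3 -c "
from h import *
st();go([.611,-.2,.29])"
```

```text
t 0.15 pos [ 284.8 -611.6  247.7] F [-0.8  0.3  0.2] w 1.002 j [60. 33.  1. 82. -1. 65. -3.]
pos [ 284.8 -611.6  247.7] jaw -65.0 -> -65.0 | travel cm [ -4.21 -23.55 -46.94] dr [0.     0.     0.0013] rows>= 12.6
```

Probably every row needs "dr".

Emit:
step_arm(motion=[{"travel":[-1,-2,-3.4],"dr":[0,0,0]},{"travel":[-2,-4,-7],"dr":[0,0,0]},{"travel":[-2.5,-6,-10.5],"dr":[0,0,0]},{"travel":[-3,-8,-14],"dr":[0,0,0]},{"travel":[-3.5,-9.5,-17.5],"dr":[0,0,0]},{"travel":[-4,-11,-21],"dr":[0,0,0]},{"travel":[-4.2,-12.5,-24],"dr":[0,0,0]},{"travel":[-4.2,-13.5,-26],"dr":[0,0,0]}])

```text
time: 0.82
tool_pos: [0.4665, -0.3762, 0.2908]
eef_rot: [-173.9, 89.9, 31.3]
contact_force: [0.0, -0.4, 0.4]
grip_width: 1.0
```

```bash
python3 -c "
from h import *
st();go([.611,-.2,.29])"
```

```text
t 0.82 pos [ 466.5 -376.2  290.8] F [ 0.  -0.4  0.4] w 1.0 j [ 35.  24.  -1.  91.   0.  65. -31.]
pos [ 466.5 -376.2  290.8] jaw -64.8 -> -64.8 | travel cm [  0.12  -9.79 -20.58] dr [-0.     -0.0019  0.0002] rows>= 5.5
```

Emit:
step_arm(motion=[{"travel":[0,-1.5,-3.4],"dr":[0,0,0]},{"travel":[0,-3.2,-7],"dr":[0,0,0]},{"travel":[0,-5,-10.5],"dr":[0,0,0]},{"travel":[0,-6.8,-14.2],"dr":[0,0,0]},{"travel":[0,-8.3,-17.4],"dr":[0,0,0]},{"travel":[0,-9.3,-19.6],"dr":[0,0,0]},{"travel":[0,-9.8,-20.6],"dr":[0,0,0]},{"travel":[0,-9.8,-20.6],"dr":[0,0,0]}])

```text
time: 1.48
tool_pos: [0.6105, -0.2008, 0.2897]
eef_rot: [-107.1, 89.9, 98.1]
contact_force: [-0.2, 0.4, 0.8]
grip_width: 1.005
```

```bash
python3 -c "
from h import *
st();p,d,T=grab('wrist','w1')
for k,P in dict(stacktop=[.611,-.2,.132],anvil=[.611,-.2,.02],tb=[.424,-.2575,.009]).items(): print(k,proj('wrist',P,T))
"
```

```text
t 1.48 pos [ 610.5 -200.8  289.7] F [-0.2  0.4  0.8] w 1.005 j [ 16.  28.  -3.  84.   1.  68. -52.]
stacktop [[281.76566185 191.8243983 ]]
anvil [[281.89149587 169.78004727]]
tb [[263.04922675 299.77094309]]
```

View pics/w1.png

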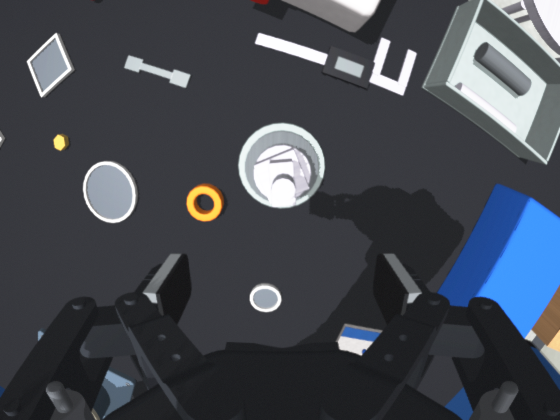

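The wrist picture shows the stack's button at (283,188), the button tray at (265,297), the platen tray at (109,192) and the block tray at (50,65). All of them sit close to where I predicted.

```bash
cat >> h.py <<'E'
def layer(name,p,d,T,zt,c,r=.06,tol=.003,tag=None):
    v,u=np.nonzero(d>0); P=pts(name,np.c_[u,v],d[v,u],T)
    k=(abs(P[:,2]-zt)<tol)&(np.hypot(P[:,0]-c[0],P[:,1]-c[1])<r)
    m=np.zeros(d.shape,np.uint8); m[v[k],u[k]]=255
    Q=P[k]
    if len(Q)<8: print(zt,'few',len(Q)); return
    r_=cv2.minAreaRect((Q[:,:2]*1000).astype(np.float32)); (cx,cy),rad=cv2.minEnclosingCircle((Q[:,:2]*1000).astype(np.float32))
    print(name,zt,len(Q),'medz',round(np.median(Q[:,2]),4),'rect',np.round(r_[0],1),np.round(r_[1],1),round(r_[2],1),'circ',round(cx,1),round(cy,1),round(2*rad,1))
    return Q
def tray(name,p,T,seed,z=.009):
    m=(p.min(2)>135).astype(np.uint8)
    cs,_=cv2.findContours(m,cv2.RETR_EXTERNAL,cv2.CHAIN_APPROX_NONE)
    s=proj(name,[*seed,z],T)[0]
    c=[c for c in cs if cv2.pointPolygonTest(c,tuple(map(float,s)),False)>0]
    if not c: print('no tray at',s); return
    P=(plane(name,c[0][:,0],z,T)[:,:2]*1000).astype(np.float32); r=cv2.minAreaRect(P); e=cv2.fitEllipse(P)
    print(name,'tray rect',np.round(r[0],1),np.round(r[1],1),round(r[2],1),'ellipse',np.round(e[0],1),np.round(e[1],1))
E
python3 - <<'E'
from h import *
z=np.load('w1.npz');p,d,T=z['p'],z['d'],z['T']
for zt in (.132,.104,.076,.048,.02): layer('wrist',p,d,T,zt,(.611,-.2))
for s in ((.424,-.2575),(.4765,.0127),(.6127,.186)): tray('wrist',p,T,s)
big=cv2.resize(p[110:220,220:345],None,fx=6,fy=6,interpolation=cv2.INTER_CUBIC)
cv2.imwrite('pics/w1c.png',cv2.resize(big,None,fx=.9,fy=.9)[:,:,::-1])
E
```

```text
wrist 0.132 437 medz 0.1314 rect [ 613.6 -199.3] [20.7 20.9] 71.7 circ 613.5 -199.4 21.4
wrist 0.104 527 medz 0.1034 rect [ 611.9 -199. ] [44.2 24.1] 29.8 circ 612.0 -199.3 48.4
wrist 0.076 823 medz 0.0754 rect [ 613.  -198.1] [45.3 46.2] 47.5 circ 612.8 -197.9 62.4
wrist 0.048 570 medz 0.0475 rect [ 614.7 -197.6] [58.6 65.3] 21.8 circ 612.4 -198.5 66.0
wrist 0.02 1537 medz 0.0195 rect [ 615.4 -196.4] [87.2 89.7] 27.2 circ 613.5 -197.1 91.9
wrist tray rect [ 427.6 -258.7] [48.5 46.2] 65.3 ellipse [ 427.9 -258.8] [45.5 48.4]
wrist tray rect [478.3  11.8] [91.2 89.8] 18.0 ellipse [478.4  11.6] [89.7 90.6]
wrist tray rect [614.5 185.4] [73.1 72.9] 52.6 ellipse [614.6 185.3] [82.8 85.7]
```

View pics/w1c.png

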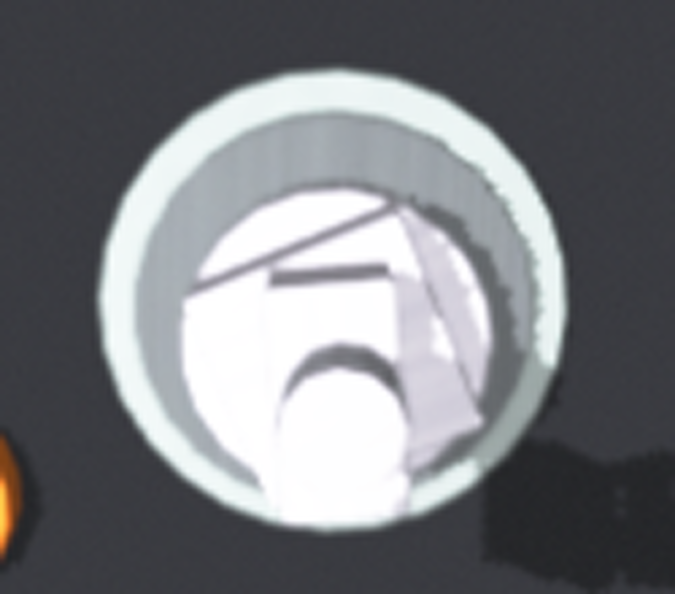

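The layers are clear: button at (613.5,-199.3), bar's long axis at 29.8°, block's sides at 47.5° and 137.5°, platen at (612.4,-198.5). Next I descend for the button.

```bash
python3 -c "
from h import *
go([.6135,-.1993,.1287],-65)"
```

```text
pos [ 609.  -203.5  289.8] jaw -64.9 -> -65.0 | travel cm [16.11 -0.19 -0.6 ] dr [0.0012 0.0009 0.0004] rows>= 3.9
```

Emit:
step_arm(motion=[{"travel":[3,-0.1,-0.3],"dr":[0,0,0]},{"travel":[6,-0.2,-0.6],"dr":[0,0,0]},{"travel":[9,-0.2,-0.6],"dr":[0,0,0]},{"travel":[11.5,-0.2,-0.6],"dr":[0,0,0]},{"travel":[13,-0.2,-0.6],"dr":[0,0,0]},{"travel":[13,-0.2,-0.6],"dr":[0,0,0]},{"travel":[13,-0.2,-0.6],"dr":[0,0,0]},{"travel":[13,-0.2,-0.6],"dr":[0,0,0]}], fingers=0.6, force=30)

```text
time: 2.2
tool_pos: [0.6136, -0.2014, 0.1617]
eef_rot: [117.3, 89.9, -37.8]
contact_force: [0.6, 0.1, 0.5]
grip_width: 0.602
```

```bash
python3 -c "
from h import *
st(); p,d,T=grab('wrist','w2')
for zt in (.132,.104): layer('wrist',p,d,T,zt,(.611,-.2))
go([.6135,-.1993,.1287],-65)"
```

```text
t 2.2 pos [ 613.6 -201.4  161.7] F [0.6 0.1 0.5] w 0.602 j [ 16.  35.  -3.  93.   2.  52. -53.]
wrist 0.132 1236 medz 0.1315 rect [ 613.3 -199.7] [21.3 21.4] 13.4 circ 612.9 -199.5 22.5
wrist 0.104 1005 medz 0.1034 rect [ 611.7 -199.3] [44.3 24. ] 29.9 circ 611.9 -199.5 49.1
pos [ 614. -201.  162.] jaw -65.1 -> -65.0 | travel cm [ 3.33 -0.18 -0.03] dr [-0.002  -0.0015 -0.0019] rows>= 0.8
```

Emit:
step_arm(motion=[{"travel":[1,-0.15,0],"dr":[0,0,0]},{"travel":[2,-0.15,0],"dr":[0,0,0]},{"travel":[2.8,-0.15,0],"dr":[0,0,0]},{"travel":[3.3,-0.15,0],"dr":[0,0,0]},{"travel":[3.3,-0.15,0],"dr":[0,0,0]},{"travel":[3.3,-0.15,0],"dr":[0,0,0]}])

```text
time: 2.75
tool_pos: [0.6128, -0.1982, 0.1267]
eef_rot: [-39.4, 89.9, 165.6]
contact_force: [-0.1, -0.6, 1.4]
grip_width: 0.597
```

Emit:
step_arm(motion=[{"travel":[0,0,0],"dr":[0,0,0]},{"travel":[0,0,0],"dr":[0,0,0]},{"travel":[0,0,0],"dr":[0,0,0]},{"travel":[0,0,0],"dr":[0,0,0]},{"travel":[0,0,0],"dr":[0,0,0]},{"travel":[0,0,0],"dr":[0,0,0]},{"travel":[0,0,0],"dr":[0,0,0]},{"travel":[0,0,0],"dr":[0,0,0]}], fingers=0.1, force=30)

```text
time: 3.42
tool_pos: [0.6133, -0.1983, 0.1277]
eef_rot: [143.1, 90.0, -11.9]
contact_force: [-0.1, 0.3, 4.9]
grip_width: 0.248
```

```bash
python3 -c "
from h import *
st(); go([.426,-.258,.14])"
```

```text
t 3.42 pos [ 613.3 -198.3  127.7] F [-0.1  0.3  4.9] w 0.248 j [ 15.  37.  -3.  95.   2.  48. -53.]
pos [ 613.3 -198.3  127.7] jaw -65.0 -> -65.0 | travel cm [-1.24 -2.5  19.49] dr [ 0.     -0.0006 -0.0005] rows>= 4.7
```

Emit:
step_arm(motion=[{"travel":[-0.5,0,0],"dr":[0,0,0]},{"travel":[-1.5,0,0],"dr":[0,0,0]},{"travel":[-3,0,0],"dr":[0,0,0]},{"travel":[-4,0,1],"dr":[0,0,0]},{"travel":[-4,-0.5,3.5],"dr":[0,0,0]},{"travel":[-4,-1,6.5],"dr":[0,0,0]},{"travel":[-4,-1.5,9.5],"dr":[0,0,0]},{"travel":[-4,-1.8,12.5],"dr":[0,0,0]}])

```text
time: 4.08
tool_pos: [0.4899, -0.2349, 0.1679]
eef_rot: [60.2, 90.0, -94.8]
contact_force: [0.4, -0.4, -0.5]
grip_width: 0.247
```

```bash
python3 -c "
from h import *
st(); p,d,T=grab('wrist','w3')
for s in ((.426,-.258),): tray('wrist',p,T,s)
layer('wrist',p,d,T,.104,(.611,-.2));go([.426,-.258,.14])"
```

```text
t 4.08 pos [ 489.9 -234.9  167.9] F [ 0.4 -0.4 -0.5] w 0.247 j [ 23.  27.  -3. 108.   2.  45. -46.]
no tray at [275.73487715 260.2058351 ]
wrist 0.104 2465 medz 0.1036 rect [ 608.8 -201.3] [38.3 24.2] 29.5 circ 608.6 -200.7 44.4
pos [ 483.3 -238.2  167.7] jaw -65.3 -> -65.3 | travel cm [ 2.8  -0.59  6.02] dr [0.     0.0057 0.001 ] rows>= 1.6
```

View pics/w3.png

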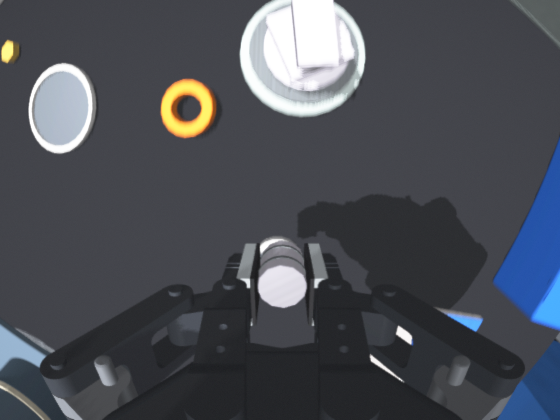

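Emit:
step_arm(motion=[{"travel":[1.5,-0.3,3],"dr":[0,0,0]},{"travel":[4,-0.6,5],"dr":[0,0,0]},{"travel":[7,-0.6,6],"dr":[0,0,0]},{"travel":[10,-0.6,6],"dr":[0,0,0]},{"travel":[12,-0.6,6],"dr":[0,0,0]},{"travel":[12,-0.6,6],"dr":[0,0,0]},{"travel":[12,-0.6,6],"dr":[0,0,0]},{"travel":[12,-0.6,6],"dr":[0,0,0]}])

```text
time: 4.8
tool_pos: [0.4356, -0.255, 0.0485]
eef_rot: [123.9, 89.9, -31.2]
contact_force: [0.6, -0.7, -1.2]
grip_width: 0.246
```

```bash
python3 -c "
from h import *
st(); go([.4258,-.2573,.0285],-65)"
```

```text
t 4.8 pos [ 435.6 -255.    48.5] F [ 0.6 -0.7 -1.2] w 0.246 j [ 27.  35.  -3. 120.   3.  25. -44.]
pos [ 435.6 -255.    48.5] jaw -65.0 -> -65.0 | travel cm [ 2.   -0.21  0.99] dr [-0.0007 -0.0007 -0.001 ] rows>= 0.5
```

Emit:
step_arm(motion=[{"travel":[0,-0.2,0.5],"dr":[0,0,0]},{"travel":[0.3,-0.2,1],"dr":[0,0,0]},{"travel":[0.9,-0.2,1],"dr":[0,0,0]},{"travel":[1.4,-0.2,1],"dr":[0,0,0]},{"travel":[1.7,-0.2,1],"dr":[0,0,0]},{"travel":[1.8,-0.2,1],"dr":[0,0,0]},{"travel":[1.8,-0.2,1],"dr":[0,0,0]},{"travel":[1.8,-0.2,1],"dr":[0,0,0]}])

```text
time: 5.47
tool_pos: [0.4253, -0.2569, 0.0292]
eef_rot: [-67.8, 90.0, 137.2]
contact_force: [-0.4, 0.2, -0.7]
grip_width: 0.241
```

```bash
python3 -c "
from h import *
p,d,_=grab('scene','s1');st(); tray('scene',p,None,(.426,-.258)); layer('scene',p,d,None,.032,(.426,-.258),.03,.005)
cv2.imwrite('pics/s1c.png',cv2.resize(p[230:370,60:260],(800,560),interpolation=cv2.INTER_CUBIC)[:,:,::-1])
"
```

```text
t 5.52 pos [ 425.4 -257.    29.3] F [ 0.9 -0.1 -0.9] w 0.245 j [ 27.  37.  -2. 122.   4.  22. -43.]
no tray at [148.81278812 310.09008372]
scene 0.032 121 medz 0.0322 rect [ 432.6 -258.3] [16.9 42.5] 12.3 circ 430.3 -258.7 43.1
```

View pics/s1c.png

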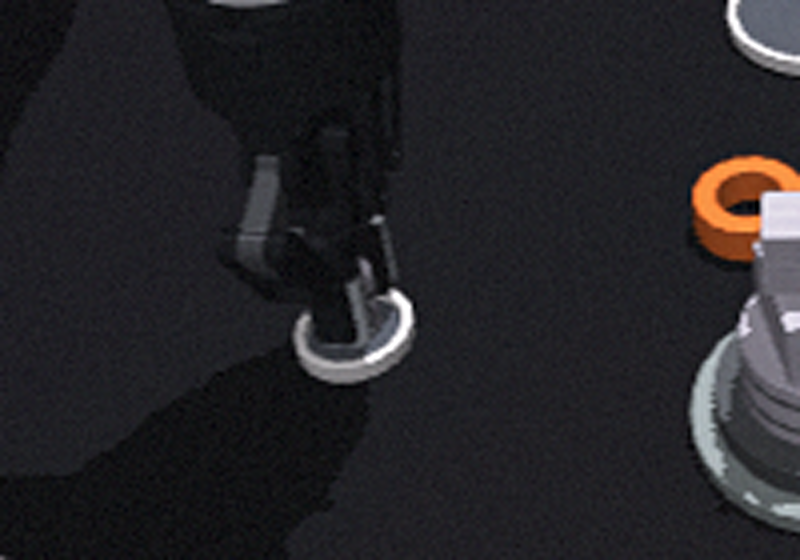

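The button is inside the tray, held just above the floor, at about crop pixel (345,320). I lower it to contact.

Emit:
step_arm(motion=[{"travel":[0.06,0,0],"dr":[0,0,0]},{"travel":[0.12,0,0],"dr":[0,0,0]},{"travel":[0.12,0,0],"dr":[0,0,0]},{"travel":[0.12,0,0],"dr":[0,0,0]}])

```text
time: 5.85
tool_pos: [0.4253, -0.257, 0.0281]
eef_rot: [118.9, 90.0, -36.2]
contact_force: [0.2, 0.9, -0.2]
grip_width: 0.241
```

Emit:
step_arm(motion=[{"travel":[0.04,0,0],"dr":[0,0,0]},{"travel":[0.06,0,0],"dr":[0,0,0]},{"travel":[0.06,0,0],"dr":[0,0,0]}])

```text
time: 6.1
tool_pos: [0.4253, -0.2571, 0.0277]
eef_rot: [128.1, 90.0, -26.9]
contact_force: [-1.4, 0.4, 3.5]
grip_width: 0.241
```

Contact at 3.5 N. I release with a partial opening and lift.

Emit:
step_arm(motion=[{"travel":[0,0,0],"dr":[0,0,0]},{"travel":[0,0,0],"dr":[0,0,0]},{"travel":[0,0,0],"dr":[0,0,0]},{"travel":[0,0,0],"dr":[0,0,0]},{"travel":[-1,0,0],"dr":[0,0,0]},{"travel":[-3,0,0],"dr":[0,0,0]},{"travel":[-6.5,0,0],"dr":[0,0,0]},{"travel":[-10.5,0,0],"dr":[0,0,0]}], fingers=0.5)

```text
time: 6.77
tool_pos: [0.4241, -0.2564, 0.1331]
eef_rot: [-53.7, 89.8, 151.3]
contact_force: [0.5, -0.7, -0.4]
grip_width: 0.5
```

```bash
python3 -c "
from h import *
st(); p,d,T=grab('wrist','w4'); layer('wrist',p,d,T,.032,(.426,-.258),.03,.004); tray('wrist',p,T,(.426,-.258))
go([.612,-.1992,.2],-60.2)"
```

```text
t 6.77 pos [ 424.1 -256.4  133.1] F [ 0.5 -0.7 -0.4] w 0.5 j [ 28.  27.  -3. 117.   3.  37. -42.]
wrist 0.032 662 medz 0.0313 rect [ 424.8 -256.6] [20.9 21.2] 76.5 circ 424.7 -256.7 22.1
wrist tray rect [ 426.3 -259.3] [48.2 46.6] 25.0 ellipse [ 425.9 -259.3] [46.8 48.6]
pos [ 427.1 -258.1  140.6] jaw -65.1 -> -60.2 | travel cm [ -5.84   2.49 -19.27] dr [-0.0847 -0.0039 -0.0056] rows>= 4.9
```

Button is standing in its tray (top at 31.3 mm against 32 nominal, about 2.5 mm off centre). Now the bar.

Emit:
step_arm(motion=[{"travel":[-2.5,0.3,-2],"dr":[0,0,0]},{"travel":[-4.5,0.7,-5],"dr":[0,0,0]},{"travel":[-5.8,1.2,-8.5],"dr":[0,0,0]},{"travel":[-5.8,1.6,-12],"dr":[-0.03,0,0]},{"travel":[-5.8,2,-15],"dr":[-0.06,0,0]},{"travel":[-5.8,2.4,-18],"dr":[-0.085,0,0]},{"travel":[-5.8,2.5,-19.3],"dr":[-0.085,0,0]},{"travel":[-5.8,2.5,-19.3],"dr":[-0.085,0,0]}], fingers=0.6)

```text
time: 7.48
tool_pos: [0.6136, -0.1955, 0.1907]
eef_rot: [-170.5, 89.9, 39.6]
contact_force: [-0.7, -0.4, -0.3]
grip_width: 0.601
```

Emit:
step_arm(motion=[{"travel":[0,0,0],"dr":[0,0,0]},{"travel":[0,0,0],"dr":[0,0,0]}])

```text
time: 7.65
tool_pos: [0.6096, -0.1989, 0.1907]
eef_rot: [-5.3, 89.9, -155.5]
contact_force: [0.4, 0.3, 0.7]
grip_width: 0.604
```

```bash
python3 -c "
from h import *
st(); p,d,T=grab('wrist','w5'); 
for z in (.104,.076,.048): layer('wrist',p,d,T,z,(.612,-.199))
go([.612,-.1992,.1007],-60.2)"
```

```text
t 7.65 pos [ 609.6 -198.9  190.7] F [0.4 0.3 0.7] w 0.604 j [ 17.  33.  -5.  92.   3.  55. -49.]
wrist 0.104 2113 medz 0.1034 rect [ 611.8 -199.5] [44.3 24.1] 29.0 circ 611.7 -199.3 49.3
wrist 0.076 1545 medz 0.0754 rect [ 612.9 -198. ] [46.3 46.2] 47.7 circ 612.9 -197.8 63.9
wrist 0.048 914 medz 0.0474 rect [ 617.1 -194.6] [50.7 65.6] 40.8 circ 612.0 -198.8 66.1
pos [ 609.5 -199.2  190.8] jaw -60.2 -> -60.2 | travel cm [ 9.01  0.13 -0.23] dr [-0.0007  0.001  -0.0001] rows>= 2.2
```

Emit:
step_arm(motion=[{"travel":[2.5,0.12,-0.22],"dr":[0,0,0]},{"travel":[5,0.12,-0.22],"dr":[0,0,0]},{"travel":[7.2,0.12,-0.22],"dr":[0,0,0]},{"travel":[8.5,0.12,-0.22],"dr":[0,0,0]},{"travel":[9,0.12,-0.22],"dr":[0,0,0]},{"travel":[9,0.12,-0.22],"dr":[0,0,0]},{"travel":[9,0.12,-0.22],"dr":[0,0,0]}])

```text
time: 8.28
tool_pos: [0.6131, -0.1987, 0.1013]
eef_rot: [112.8, 90.0, -37.4]
contact_force: [0.6, 0.3, 0.4]
grip_width: 0.602
```

```bash
python3 -c "
from h import *
st(); go([.6118,-.1994,.1007],-60.5)"
```

```text
t 8.28 pos [ 613.1 -198.7  101.3] F [0.6 0.3 0.4] w 0.602 j [ 16.  39.  -4.  97.   4.  45. -50.]
pos [ 613.1 -198.7  101.3] jaw -60.2 -> -60.5 | travel cm [ 0.06 -0.01  0.15] dr [ 0.0051 -0.0002 -0.0005] rows>= 0.0
```

Emit:
step_arm(motion=[{"travel":[0.06,0,0.1],"dr":[0.005,0,0]},{"travel":[0.06,0,0.1],"dr":[0.005,0,0]},{"travel":[0.06,0,0.1],"dr":[0.005,0,0]},{"travel":[0.06,0,0.1],"dr":[0.005,0,0]},{"travel":[0.06,0,0.1],"dr":[0.005,0,0]},{"travel":[0.06,0,0.1],"dr":[0.005,0,0]},{"travel":[0.06,0,0.1],"dr":[0.005,0,0]},{"travel":[0.06,0,0.1],"dr":[0.005,0,0]}], fingers=0.1, force=50)

```text
time: 8.95
tool_pos: [0.613, -0.1991, 0.1012]
eef_rot: [126.2, 89.9, -24.2]
contact_force: [-0.8, -0.2, 6.3]
grip_width: 0.269
```

```bash
python3 -c "
from h import *
st(); go([.6118,-.1994,.16],65.3); go([.45,.287,.16],65.3);go([.45,.287,.16],65.3,True)"
```

```text
t 8.95 pos [ 613.  -199.1  101.2] F [-0.8 -0.2  6.3] w 0.269 j [ 16.  39.  -4.  97.   4.  45. -50.]
pos [ 613.  -199.1  101.2] jaw -60.5 -> -114.7 | travel cm [-5.88 -0.02  0.11] dr [ 9.466e-01 -1.900e-03 -9.000e-04] rows>= 7.6
pos [ 613.  -199.1  101.2] jaw -60.5 -> -114.7 | travel cm [ -5.95 -50.32  -9.79] dr [ 9.466e-01 -1.900e-03 -9.000e-04] rows>= 12.4
pos [ 613.  -199.1  101.2] jaw -60.5 -> 65.3 | travel cm [ -5.95 -50.32  -9.79] dr [-2.195e+00  1.100e-03 -2.200e-03] rows>= 17.6
```

Emit:
step_arm(motion=[{"travel":[-0.5,0,0],"dr":[0,0,0]},{"travel":[-2,0,0],"dr":[0,0,0]},{"travel":[-4.5,0,0],"dr":[0,0,0]},{"travel":[-6,-1,-0.2],"dr":[-0.05,0,0]},{"travel":[-6,-3.5,-0.7],"dr":[-0.15,0,0]},{"travel":[-6,-6.5,-1.3],"dr":[-0.26,0,0]},{"travel":[-6,-9.5,-1.9],"dr":[-0.38,0,0]},{"travel":[-6,-12.5,-2.5],"dr":[-0.5,0,0]}])

```text
time: 9.62
tool_pos: [0.5717, -0.0765, 0.1603]
eef_rot: [79.4, 90.0, -42.0]
contact_force: [1.4, 0.1, -2.5]
grip_width: 0.269
```

```bash
python3 -c "
from h import *
st(); go([.45,.287,.16],65.3);go([.45,.287,.16],65.3,True)"
```

```text
t 9.62 pos [571.7 -76.5 160.3] F [ 1.4  0.1 -2.5] w 0.269 j [ 11.  30. -13. 104.   9.  47. -37.]
pos [571.7 -76.5 160.3] jaw -31.5 -> -114.7 | travel cm [ 2.000e-02 -2.936e+01 -2.464e+01] dr [ 1.4524e+00 -1.0000e-04 -2.0000e-04] rows>= 11.6
pos [571.7 -76.5 160.3] jaw -31.5 -> 65.3 | travel cm [ 2.000e-02 -2.936e+01 -2.464e+01] dr [-1.6892e+00  2.0000e-04 -1.0000e-04] rows>= 13.5
```

Emit:
step_arm(motion=[{"travel":[0,-2.2,-1.9],"dr":[-0.11,0,0]},{"travel":[0,-4.5,-3.8],"dr":[-0.22,0,0]},{"travel":[0,-7,-5.9],"dr":[-0.34,0,0]},{"travel":[0,-9.5,-8],"dr":[-0.46,0,0]},{"travel":[0,-12,-10],"dr":[-0.58,0,0]},{"travel":[0,-14.5,-12.2],"dr":[-0.7,0,0]},{"travel":[0,-17,-14.3],"dr":[-0.82,0,0]},{"travel":[0,-19.5,-16.4],"dr":[-0.94,0,0]}])

```text
time: 10.28
tool_pos: [0.4925, 0.1658, 0.1603]
eef_rot: [33.2, 90.0, -34.5]
contact_force: [0.4, -0.1, -3.0]
grip_width: 0.268
```

```bash
python3 -c "
from h import *
st(); go([.4505,.288,.12],65.3)"
```

```text
t 10.28 pos [492.5 165.8 160.3] F [ 0.4 -0.1 -3. ] w 0.268 j [ -4.  28. -29. 112.  18.  45. -20.]
pos [492.5 165.8 160.3] jaw 22.4 -> 65.3 | travel cm [  4.03   0.77 -12.9 ] dr [-7.491e-01  5.000e-04 -1.000e-04] rows>= 6.0
```

Emit:
step_arm(motion=[{"travel":[0.5,0.1,-2.5],"dr":[-0.12,0,0]},{"travel":[1,0.2,-5],"dr":[-0.24,0,0]},{"travel":[1.5,0.4,-7.5],"dr":[-0.36,0,0]},{"travel":[2,0.6,-10],"dr":[-0.48,0,0]},{"travel":[3,0.7,-12],"dr":[-0.6,0,0]},{"travel":[4,0.7,-12.8],"dr":[-0.7,0,0]},{"travel":[4,0.7,-12.8],"dr":[-0.74,0,0]},{"travel":[4,0.7,-12.8],"dr":[-0.74,0,0]}])

```text
time: 10.95
tool_pos: [0.451, 0.2861, 0.1195]
eef_rot: [-122.4, 89.9, -147.8]
contact_force: [0.5, -0.3, -1.7]
grip_width: 0.269
```

Emit:
step_arm(motion=[{"travel":[0,0,0],"dr":[0,0,0]},{"travel":[0,0,0],"dr":[0,0,0]}])

```text
time: 11.12
tool_pos: [0.452, 0.2854, 0.1202]
eef_rot: [3.5, 90.0, -22.2]
contact_force: [-0.2, 0.4, -2.4]
grip_width: 0.261
```

```bash
python3 -c "
from h import *
st(); go([.4505,.288,.045],65.3); p,d,T=grab('wrist','w6'); tray('wrist',p,T,(.4505,.288)); layer('wrist',p,d,T,.124,(.4505,.288),.06,.006)"
```

```text
t 11.12 pos [452.  285.4 120.2] F [-0.2  0.4 -2.4] w 0.261 j [-12.  34. -38. 112.  29.  44.  -3.]
pos [452.  285.4 120.2] jaw 64.3 -> 65.3 | travel cm [ 7.52  0.17 -0.25] dr [-0.0173  0.0006 -0.    ] rows>= 1.8
wrist tray rect [486.1 270.5] [ 78.2 152.4] 64.8 ellipse [485.8 270.7] [ 62.5 171.9]
wrist 0.124 5665 medz 0.1227 rect [455.2 285.1] [50.5 44.7] 63.6 circ 453.9 285.9 52.7
```

View pics/w6.png

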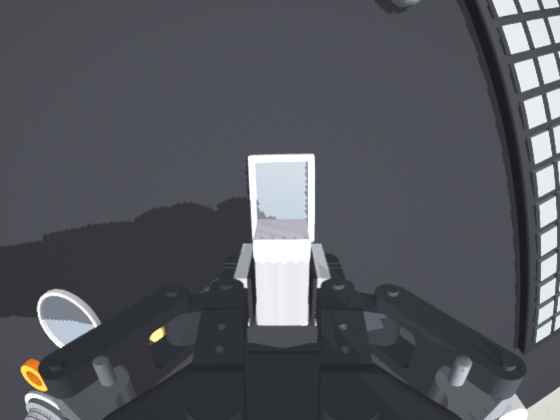

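The wrist picture shows the bar held square. Past it the upper part of its tray is visible, outer corners at about (248,155) and (314,154), well aligned. I locate the tray from those corners.

```bash
python3 -c "
from h import *
z=np.load('w6.npz');p,T=z['p'],z['T']
m=p.min(2)>120
L=[];Rr=[];Tp=[]
for v in range(162,215):
    u=np.nonzero(m[v,235:330])[0]+235; L.append((u[0]-.5,v));Rr.append((u[-1]+.5,v))
for u in range(256,308):
    v=np.nonzero(m[140:180,u])[0]+140; Tp.append((u,v[0]-.5))
def ln(q):
    P=plane('wrist',q,.009,T)[:,:2]; vx,vy,x,y=cv2.fitLine((P*1000).astype(np.float32),cv2.DIST_HUBER,0,.01,.01).ravel(); print(np.degrees(np.arctan2(vy,vx))%180); return np.array([x,y]),np.array([vx,vy])
l,r,t=ln(L),ln(Rr),ln(Tp)
def X(a,b): s=np.linalg.solve(np.c_[a[1],-b[1]],b[0]-a[0]); return a[0]+a[1]*s[0]
A,B=X(l,t),X(r,t); print(A,B,np.linalg.norm(A-B))
e=(B-A)/np.linalg.norm(B-A); n=np.array([-e[1],e[0]])
for s in(1,-1): print((A+B)/2+s*n*34)
"
```

```text
155.8602
155.73843
65.86094
[406.9109 280.1654] [427.1736  325.38058] 49.54786
[386.01535 316.6774 ]
[448.06912 288.86862]
```

```bash
python3 -c "
from h import *
st(); go([.4484,.2888,.032],65.6)"
```

```text
t 11.17 pos [452.1 285.4 120.3] F [ 1.1 -1.  -1.8] w 0.268 j [-12.  34. -38. 112.  29.  44.  -3.]
pos [452.1 285.4 120.3] jaw 64.3 -> 65.6 | travel cm [ 8.83  0.15 -0.48] dr [-0.0223  0.0008 -0.0002] rows>= 2.1
```

Emit:
step_arm(motion=[{"travel":[1.5,0.15,-0.48],"dr":[-0.022,0,0]},{"travel":[3.5,0.15,-0.48],"dr":[-0.022,0,0]},{"travel":[5.5,0.15,-0.48],"dr":[-0.022,0,0]},{"travel":[7.2,0.15,-0.48],"dr":[-0.022,0,0]},{"travel":[8.2,0.15,-0.48],"dr":[-0.022,0,0]},{"travel":[8.6,0.15,-0.48],"dr":[-0.022,0,0]},{"travel":[8.8,0.15,-0.48],"dr":[-0.022,0,0]},{"travel":[8.8,0.15,-0.48],"dr":[-0.022,0,0]}])

```text
time: 11.83
tool_pos: [0.4482, 0.2894, 0.0323]
eef_rot: [54.1, 90.0, 29.8]
contact_force: [-0.0, -0.0, -2.0]
grip_width: 0.268
```

Emit:
step_arm(motion=[{"travel":[0.08,0,0],"dr":[0,0,0]},{"travel":[0.16,0,0],"dr":[0,0,0]},{"travel":[0.24,0,0],"dr":[0,0,0]},{"travel":[0.24,0,0],"dr":[0,0,0]}])

```text
time: 12.17
tool_pos: [0.4481, 0.2893, 0.0298]
eef_rot: [54.7, 90.0, 30.5]
contact_force: [0.3, -0.4, -2.0]
grip_width: 0.266
```

```bash
python3 -c "
from h import *
st(); go([.4484,.2888,.0292],65.6)"
```

```text
t 12.17 pos [448.1 289.3  29.8] F [ 0.3 -0.4 -2. ] w 0.266 j [-17.  41. -31. 116.  38.  34.  -9.]
pos [448.1 289.3  29.8] jaw 65.7 -> 65.6 | travel cm [ 0.06 -0.03  0.05] dr [ 0.0019  0.0003 -0.0005] rows>= 0.0
```

Emit:
step_arm(motion=[{"travel":[0.04,0,0],"dr":[0,0,0]},{"travel":[0.08,0,0],"dr":[0,0,0]},{"travel":[0.08,0,0],"dr":[0,0,0]},{"travel":[0.08,0,0],"dr":[0,0,0]}])

```text
time: 12.5
tool_pos: [0.448, 0.2893, 0.0292]
eef_rot: [23.7, 90.0, -0.6]
contact_force: [-1.7, -1.8, 5.8]
grip_width: 0.271
```

Emit:
step_arm(motion=[{"travel":[0,0,0],"dr":[0,0,0]},{"travel":[0,0,0],"dr":[0,0,0]},{"travel":[0,0,0],"dr":[0,0,0]},{"travel":[0,0,0],"dr":[0,0,0]},{"travel":[-1,0,0],"dr":[0,0,0]},{"travel":[-3,0,0],"dr":[0,0,0]},{"travel":[-6,0,0],"dr":[0,0,0]},{"travel":[-9,0,0],"dr":[0,0,0]}], fingers=0.5)

```text
time: 13.17
tool_pos: [0.4471, 0.2891, 0.1199]
eef_rot: [-138.0, 89.9, -162.2]
contact_force: [0.7, 0.2, 0.5]
grip_width: 0.499
```

Emit:
step_arm(motion=[{"travel":[-3,0,0],"dr":[0,0,0]},{"travel":[-5,0,0],"dr":[0,0,0]},{"travel":[-5,0,0],"dr":[0,0,0]},{"travel":[-5,0,0],"dr":[0,0,0]}])

```text
time: 13.5
tool_pos: [0.4484, 0.2895, 0.1703]
eef_rot: [53.6, 89.8, 29.3]
contact_force: [0.0, -0.1, -0.5]
grip_width: 0.504
```

```bash
python3 -c "
from h import *
st(); p,d,T=grab('wrist','w7'); layer('wrist',p,d,T,.032,(.449,.288),.04,.004); tray('wrist',p,T,(.449,.288)); tray('wrist',p,T,(.614,.186)); tray('wrist',p,T,(.478,.012)); 
go([.613,-.198,.18],-42.4);go([.613,-.198,.18],47.6)"
```

```text
t 13.5 pos [448.4 289.5 170.3] F [ 0.  -0.1 -0.5] w 0.504 j [-10.  30. -41. 109.  26.  50.   1.]
wrist 0.032 1399 medz 0.0316 rect [451.  288.8] [23.3 43.5] 66.2 circ 451.3 289.2 48.5
wrist tray rect [449.4 288.2] [49.7 69.8] 65.9 ellipse [449.3 288.3] [56.3 83.2]
no tray at [257.62276505 352.25234176]
wrist tray rect [466.5  14.1] [68.2 97.2] 11.7 ellipse [469.9  14.7] [ 72.7 100.9]
pos [448.  289.  169.2] jaw 65.7 -> 137.6 | travel cm [ -1.07 -37.59  35.08] dr [-1.2548e+00  9.0000e-04  1.0000e-04] rows>= 12.3
pos [448.  289.  169.2] jaw 65.7 -> 47.6 | travel cm [ -1.07 -37.59  35.08] dr [ 0.316   0.0006 -0.0005] rows>= 12.3
```

Bar is placed at 66.2° against the tray's 65.9°, within 2 mm of centre. Now the block.

Emit:
step_arm(motion=[{"travel":[-0.5,-2,1.8],"dr":[0.04,0,0]},{"travel":[-1,-4.8,4.4],"dr":[0.08,0,0]},{"travel":[-1,-7.6,7],"dr":[0.12,0,0]},{"travel":[-1,-10.4,9.6],"dr":[0.16,0,0]},{"travel":[-1,-13.2,12.2],"dr":[0.2,0,0]},{"travel":[-1,-16,14.8],"dr":[0.24,0,0]},{"travel":[-1,-18.8,17.4],"dr":[0.28,0,0]},{"travel":[-1,-21.6,20],"dr":[0.316,0,0]}], fingers=0.85)

```text
time: 14.22
tool_pos: [0.5409, 0.0081, 0.1776]
eef_rot: [-135.7, 89.9, -178.2]
contact_force: [1.9, 0.2, 0.1]
grip_width: 0.853
```

```bash
python3 -c "
from h import *
st(); go([.613,-.198,.16],47.6)"
```

```text
t 14.22 pos [540.9   8.1 177.6] F [1.9 0.2 0.1] w 0.853 j [ 19.  29. -36. 107.  22.  51.  19.]
pos [540.9   8.1 177.6] jaw 47.5 -> 47.6 | travel cm [  1.75 -10.33  19.24] dr [-0.0015 -0.0016  0.0016] rows>= 5.3
```

Emit:
step_arm(motion=[{"travel":[0.3,-1.6,3],"dr":[0,0,0]},{"travel":[0.7,-3.3,6.1],"dr":[0,0,0]},{"travel":[1.1,-5,9.2],"dr":[0,0,0]},{"travel":[1.5,-6.7,12.3],"dr":[0,0,0]},{"travel":[1.7,-8.2,15.2],"dr":[0,0,0]},{"travel":[1.7,-9.5,17.6],"dr":[0,0,0]},{"travel":[1.7,-10.3,19.2],"dr":[0,0,0]},{"travel":[1.7,-10.3,19.2],"dr":[0,0,0]}])

```text
time: 14.88
tool_pos: [0.6133, -0.2006, 0.1594]
eef_rot: [-111.5, 89.8, -154.2]
contact_force: [-1.5, -0.5, -0.8]
grip_width: 0.854
```

Emit:
step_arm(motion=[{"travel":[0,0,0],"dr":[0,0,0]},{"travel":[0,0,0],"dr":[0,0,0]}])

```text
time: 15.05
tool_pos: [0.6132, -0.194, 0.1607]
eef_rot: [-176.0, 89.9, 141.7]
contact_force: [0.1, -0.1, 0.3]
grip_width: 0.85
```

```bash
python3 -c "
from h import *
st(); p,d,T=grab('wrist','w8'); 
for z in (.076,.048): layer('wrist',p,d,T,z,(.612,-.199))
go([.613,-.198,.0715],47.6)"
```

```text
t 15.05 pos [ 613.2 -194.   160.7] F [ 0.1 -0.1  0.3] w 0.85 j [ 34.  38. -35.  93.  25.  57.  39.]
wrist 0.076 4236 medz 0.0756 rect [ 612.2 -198. ] [46.3 46.2] 47.9 circ 612.2 -198.3 63.8
wrist 0.048 1242 medz 0.0475 rect [ 605.9 -194.7] [64.5 51.5] 51.9 circ 611.3 -198.9 65.9
pos [ 613.3 -193.7  161.1] jaw 47.7 -> 47.6 | travel cm [ 8.96 -0.34  0.28] dr [ 0.0022 -0.0017  0.    ] rows>= 2.2
```

Emit:
step_arm(motion=[{"travel":[2,-0.35,0.25],"dr":[0,0,0]},{"travel":[4.5,-0.35,0.25],"dr":[0,0,0]},{"travel":[6.8,-0.35,0.25],"dr":[0,0,0]},{"travel":[8.2,-0.35,0.25],"dr":[0,0,0]},{"travel":[8.9,-0.35,0.25],"dr":[0,0,0]},{"travel":[8.9,-0.35,0.25],"dr":[0,0,0]},{"travel":[8.9,-0.35,0.25],"dr":[0,0,0]},{"travel":[8.9,-0.35,0.25],"dr":[0,0,0]}])

```text
time: 15.77
tool_pos: [0.614, -0.1992, 0.0739]
eef_rot: [34.6, 89.9, -7.7]
contact_force: [-0.6, -0.3, -0.5]
grip_width: 0.852
```

```bash
python3 -c "
from h import *
st(); go([.6125,-.198,.0715],47.7)"
```

```text
t 15.77 pos [ 614.  -199.2   73.9] F [-0.6 -0.3 -0.5] w 0.852 j [ 32.  44. -31.  97.  29.  48.  36.]
pos [ 614.  -199.2   73.9] jaw 47.6 -> 47.7 | travel cm [ 0.24 -0.01 -0.19] dr [-0.0009  0.0014 -0.0009] rows>= 0.1
```

Emit:
step_arm(motion=[{"travel":[0.2,0,-0.15],"dr":[0,0,0]},{"travel":[0.2,0,-0.15],"dr":[0,0,0]},{"travel":[0.2,0,-0.15],"dr":[0,0,0]},{"travel":[0.2,0,-0.15],"dr":[0,0,0]},{"travel":[0.2,0,-0.15],"dr":[0,0,0]},{"travel":[0.2,0,-0.15],"dr":[0,0,0]},{"travel":[0.2,0,-0.15],"dr":[0,0,0]},{"travel":[0.2,0,-0.15],"dr":[0,0,0]}], fingers=0.3, force=70)

```text
time: 16.43
tool_pos: [0.6123, -0.1987, 0.0717]
eef_rot: [14.0, 89.9, -28.4]
contact_force: [-1.7, 0.1, 6.4]
grip_width: 0.522
```

```bash
python3 -c "
from h import *
st(); go([.6145,.186,.16],52.5)"
```

```text
t 16.43 pos [ 612.3 -198.7   71.7] F [-1.7  0.1  6.4] w 0.522 j [ 32.  44. -31.  97.  29.  47.  35.]
pos [ 612.3 -198.7   71.7] jaw 47.6 -> 52.5 | travel cm [ -8.85  28.56 -25.77] dr [-0.0853  0.0009 -0.0002] rows>= 9.5
```

Emit:
step_arm(motion=[{"travel":[-0.5,0,0],"dr":[0,0,0]},{"travel":[-2,0,0],"dr":[0,0,0]},{"travel":[-4.5,0,0],"dr":[0,0,0]},{"travel":[-7,1,-0.9],"dr":[0,0,0]},{"travel":[-8.5,3,-2.7],"dr":[-0.02,0,0]},{"travel":[-8.8,5.5,-5],"dr":[-0.04,0,0]},{"travel":[-8.8,8,-7.2],"dr":[-0.06,0,0]},{"travel":[-8.8,10.5,-9.5],"dr":[-0.085,0,0]}])

```text
time: 17.1
tool_pos: [0.6125, -0.0562, 0.1593]
eef_rot: [14.1, 90.0, -23.4]
contact_force: [0.5, 0.1, -3.6]
grip_width: 0.521
```

```bash
python3 -c "
from h import *
st(); go([.6145,.186,.12],52.5)"
```

```text
t 17.1 pos [612.5 -56.2 159.3] F [ 0.5  0.1 -3.6] w 0.521 j [ 23.  36. -36.  97.  25.  55.  30.]
pos [612.5 -56.2 159.3] jaw 52.5 -> 52.5 | travel cm [  3.92  19.32 -14.59] dr [-0.0004  0.0005 -0.0001] rows>= 5.9
```

Emit:
step_arm(motion=[{"travel":[0.4,2.5,-1.9],"dr":[0,0,0]},{"travel":[1,5.2,-3.9],"dr":[0,0,0]},{"travel":[1.6,8,-6],"dr":[0,0,0]},{"travel":[2.4,11,-8.3],"dr":[0,0,0]},{"travel":[3.2,14,-10.6],"dr":[0,0,0]},{"travel":[3.9,16.5,-12.5],"dr":[0,0,0]},{"travel":[3.9,18.3,-13.8],"dr":[0,0,0]},{"travel":[3.9,19.2,-14.5],"dr":[0,0,0]}])

```text
time: 17.77
tool_pos: [0.6134, 0.1881, 0.1194]
eef_rot: [157.9, 89.9, 120.7]
contact_force: [0.4, 1.1, -3.4]
grip_width: 0.522
```

Emit:
step_arm(motion=[{"travel":[0,0,0],"dr":[0,0,0]},{"travel":[0,0,0],"dr":[0,0,0]},{"travel":[0,0,0],"dr":[0,0,0]}])

```text
time: 18.02
tool_pos: [0.615, 0.1813, 0.1196]
eef_rot: [-59.2, 89.9, -96.8]
contact_force: [-0.1, -0.3, -4.5]
grip_width: 0.52
```

```bash
python3 -c "
from h import *
st(); p,d,T=grab('wrist','w9'); go([.6145,.186,.032],52.5)
print(proj('wrist',[[.6145,.186,.009]],T))"
```

```text
t 18.02 pos [615.  181.3 119.6] F [-0.1 -0.3 -4.5] w 0.52 j [ -1.  40. -33.  95.  27.  52.   8.]
pos [615.  181.  119.6] jaw 52.3 -> 52.5 | travel cm [ 8.76  0.37 -0.35] dr [-0.0028  0.0009  0.0014] rows>= 2.1
[[284.53031955 200.79978581]]
```

View pics/w9.png

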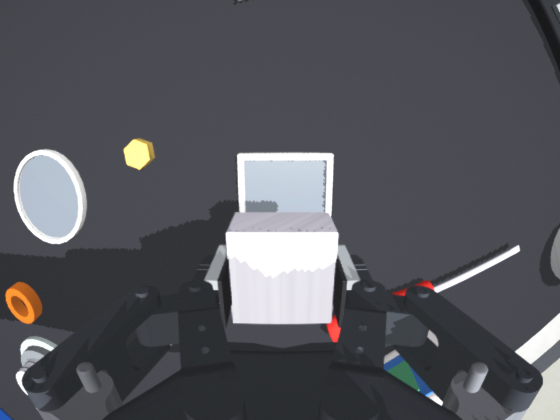

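The block is held square. Its tray's far corners are at about (238,153) and (333,153), so I use the same edge method.

```bash
python3 -c "
from h import *
z=np.load('w9.npz');p,d,T=z['p'],z['d'],z['T']
m=p.min(2)>120
L=[];Rr=[];Tp=[]
for v in range(162,205):
    u=np.nonzero(m[v,215:350])[0]+215; L.append((u[0]-.5,v));Rr.append((u[-1]+.5,v))
for u in range(246,326):
    v=np.nonzero(m[140:180,u])[0]+140; Tp.append((u,v[0]-.5))
def ln(q):
    P=plane('wrist',q,.009,T)[:,:2]; vx,vy,x,y=cv2.fitLine((P*1000).astype(np.float32),cv2.DIST_HUBER,0,.01,.01).ravel(); print(np.degrees(np.arctan2(vy,vx))%180); return np.array([x,y]),np.array([vx,vy])
l,r,t=ln(L),ln(Rr),ln(Tp)
def X(a,b): s=np.linalg.solve(np.c_[a[1],-b[1]],b[0]-a[0]); return a[0]+a[1]*s[0]
A,B=X(l,t),X(r,t); print(A,B,np.linalg.norm(A-B))
e=(B-A)/np.linalg.norm(B-A); n=np.array([-e[1],e[0]])
for s in(1,-1): print((A+B)/2+s*n*35)
layer('wrist',p,d,T,.124,(.615,.181),.05,.003)
for s in ((.4765,.0127),): tray('wrist',p,T,s)
go([.6139,.1857,.031],52.5)
"
```

```text
142.65982
142.57579
52.50062
[563.26807 180.5707 ] [606.92426 237.46587] 71.71418
[557.3286  230.32462]
[612.8638  187.71194]
wrist 0.124 10324 medz 0.1235 rect [616. 182.] [71.8 47.5] 51.7 circ 612.1 185.1 71.9
wrist tray rect [478.9  15.5] [95.9 89.8] 57.7 ellipse [478.5  15.5] [89.6 95.5]
pos [615.  181.  119.6] jaw 52.3 -> 52.5 | travel cm [ 8.86  0.31 -0.38] dr [-0.0028  0.0009  0.0014] rows>= 2.1
```

Emit:
step_arm(motion=[{"travel":[1.5,0.37,-0.45],"dr":[-0.002,0,0]},{"travel":[3.5,0.37,-0.45],"dr":[-0.002,0,0]},{"travel":[5.5,0.37,-0.45],"dr":[-0.002,0,0]},{"travel":[7.2,0.37,-0.45],"dr":[-0.002,0,0]},{"travel":[8.2,0.37,-0.45],"dr":[-0.002,0,0]},{"travel":[8.7,0.37,-0.45],"dr":[-0.002,0,0]},{"travel":[8.8,0.37,-0.45],"dr":[-0.002,0,0]},{"travel":[8.8,0.37,-0.45],"dr":[-0.002,0,0]}])

```text
time: 18.73
tool_pos: [0.6138, 0.1888, 0.0321]
eef_rot: [48.5, 90.0, 11.0]
contact_force: [1.3, 0.2, -3.2]
grip_width: 0.519
```

Emit:
step_arm(motion=[{"travel":[0.1,0,0],"dr":[0,0,0]},{"travel":[0.2,0,0],"dr":[0,0,0]},{"travel":[0.2,0,0],"dr":[0,0,0]},{"travel":[0.2,0,0],"dr":[0,0,0]}])

```text
time: 19.07
tool_pos: [0.6136, 0.1893, 0.0302]
eef_rot: [50.7, 90.0, 13.3]
contact_force: [-1.0, 0.3, -3.7]
grip_width: 0.519
```

```bash
python3 -c "
from h import *
st(); go([.6137,.1866,.0277],52.5)"
```

```text
t 19.07 pos [613.6 189.3  30.2] F [-1.   0.3 -3.7] w 0.519 j [ -4.  47. -30.  99.  32.  43.   3.]
pos [613.6 189.3  30.2] jaw 52.6 -> 52.5 | travel cm [ 0.25 -0.21  0.17] dr [ 0.0017  0.0004 -0.0005] rows>= 0.1
```

Emit:
step_arm(motion=[{"travel":[0,-0.1,0.1],"dr":[0,0,0]},{"travel":[0.05,-0.2,0.15],"dr":[0,0,0]},{"travel":[0.12,-0.2,0.15],"dr":[0,0,0]},{"travel":[0.18,-0.2,0.15],"dr":[0,0,0]},{"travel":[0.18,-0.2,0.15],"dr":[0,0,0]},{"travel":[0.18,-0.2,0.15],"dr":[0,0,0]}])

```text
time: 19.57
tool_pos: [0.6133, 0.1867, 0.0278]
eef_rot: [-159.0, 90.0, 163.6]
contact_force: [0.0, 0.4, -4.7]
grip_width: 0.519
```

Emit:
step_arm(motion=[{"travel":[0.04,0,0],"dr":[0,0,0]},{"travel":[0.08,0,0],"dr":[0,0,0]},{"travel":[0.08,0,0],"dr":[0,0,0]}])

```text
time: 19.82
tool_pos: [0.6133, 0.1868, 0.0277]
eef_rot: [20.9, 90.0, -16.5]
contact_force: [-3.7, -1.0, 5.1]
grip_width: 0.524
```

Contact (-4.7 to +5.1 N). Release and lift.

Emit:
step_arm(motion=[{"travel":[0,0,0],"dr":[0,0,0]},{"travel":[0,0,0],"dr":[0,0,0]},{"travel":[0,0,0],"dr":[0,0,0]},{"travel":[0,0,0],"dr":[0,0,0]},{"travel":[-1,0,0],"dr":[0,0,0]},{"travel":[-3,0,0],"dr":[0,0,0]},{"travel":[-6,0,0],"dr":[0,0,0]},{"travel":[-9,0,0],"dr":[0,0,0]}], fingers=0.75)

```text
time: 20.48
tool_pos: [0.6128, 0.1867, 0.1182]
eef_rot: [-139.8, 89.9, -177.2]
contact_force: [0.3, 0.4, 0.0]
grip_width: 0.754
```

Emit:
step_arm(motion=[{"travel":[-3,0,0],"dr":[0,0,0]},{"travel":[-5,0,0],"dr":[0,0,0]},{"travel":[-5,0,0],"dr":[0,0,0]},{"travel":[-5,0,0],"dr":[0,0,0]}])

```text
time: 20.82
tool_pos: [0.6139, 0.187, 0.1691]
eef_rot: [54.7, 89.8, 17.3]
contact_force: [-0.1, 0.1, -1.1]
grip_width: 0.752
```

```bash
python3 -c "
from h import *
st(); p,d,T=grab('wrist','w10'); layer('wrist',p,d,T,.032,(.614,.1865),.045,.004); tray('wrist',p,T,(.614,.1865)); tray('wrist',p,T,(.478,.012)); 
go([.612,-.1985,.16])"
```

```text
t 20.82 pos [613.9 187.  169.1] F [-0.1  0.1 -1.1] w 0.752 j [ -0.  37. -35.  93.  24.  58.   9.]
wrist 0.032 2944 medz 0.0316 rect [614.2 187.7] [46.1 46.5] 52.7 circ 613.9 188.0 63.8
wrist tray rect [613.7 186.9] [71.4 71.2] 52.5 ellipse [613.8 186.9] [83.  83.3]
wrist tray rect [478.5  14.9] [92.8 90.8] 41.3 ellipse [478.2  15. ] [89.2 93.6]
pos [613.3 186.6 167.6] jaw 52.6 -> 52.6 | travel cm [  0.76 -30.67  23.29] dr [-0.      0.0006 -0.0004] rows>= 9.2
```

Emit:
step_arm(motion=[{"travel":[0,-2,1.5],"dr":[0,0,0]},{"travel":[0.2,-4.8,3.6],"dr":[0,0,0]},{"travel":[0.4,-7.6,5.8],"dr":[0,0,0]},{"travel":[0.6,-10.4,7.9],"dr":[0,0,0]},{"travel":[0.7,-13.2,10],"dr":[0,0,0]},{"travel":[0.7,-16,12.2],"dr":[0,0,0]},{"travel":[0.7,-18.8,14.3],"dr":[0,0,0]},{"travel":[0.7,-21.6,16.4],"dr":[0,0,0]}], fingers=1.0)

```text
time: 21.53
tool_pos: [0.6114, -0.0863, 0.1588]
eef_rot: [-148.7, 89.9, 173.9]
contact_force: [1.2, 0.0, -0.7]
grip_width: 1.0
```

Emit:
step_arm(motion=[{"travel":[0,-2.8,2.1],"dr":[0,0,0]},{"travel":[0,-5.4,4.1],"dr":[0,0,0]},{"travel":[0,-7.5,5.7],"dr":[0,0,0]},{"travel":[0,-8.7,6.6],"dr":[0,0,0]},{"travel":[0,-9.1,6.9],"dr":[0,0,0]},{"travel":[0,-9.1,6.9],"dr":[0,0,0]},{"travel":[0,-9.1,6.9],"dr":[0,0,0]}])

```text
time: 22.12
tool_pos: [0.6121, -0.1965, 0.1598]
eef_rot: [137.3, 89.9, 100.0]
contact_force: [0.7, 0.9, -0.7]
grip_width: 1.002
```

```bash
python3 -c "
from h import *
st(); p,d,T=grab('wrist','w11'); 
for z in (.048,.02): layer('wrist',p,d,T,z,(.612,-.199))
go([.6122,-.1987,.07])"
```

```text
t 22.12 pos [ 612.1 -196.5  159.8] F [ 0.7  0.9 -0.7] w 1.002 j [ 35.  38. -36.  93.  25.  57.  44.]
wrist 0.048 5471 medz 0.0476 rect [ 611.4 -198.8] [64.6 65.7] 71.7 circ 611.5 -199.1 66.4
wrist 0.02 2898 medz 0.0196 rect [ 613.  -197.5] [90.5 90.8] 80.8 circ 613.0 -197.9 91.9
pos [ 612.2 -195.9  160. ] jaw 52.8 -> 52.8 | travel cm [ 9.   -0.23  0.17] dr [ 0.     -0.001  -0.0013] rows>= 2.2
```

Emit:
step_arm(motion=[{"travel":[2,-0.25,0.15],"dr":[0,0,0]},{"travel":[4.5,-0.25,0.15],"dr":[0,0,0]},{"travel":[6.8,-0.25,0.15],"dr":[0,0,0]},{"travel":[8.2,-0.25,0.15],"dr":[0,0,0]},{"travel":[8.9,-0.25,0.15],"dr":[0,0,0]},{"travel":[8.9,-0.25,0.15],"dr":[0,0,0]},{"travel":[8.9,-0.25,0.15],"dr":[0,0,0]},{"travel":[8.9,-0.25,0.15],"dr":[0,0,0]}])

```text
time: 22.83
tool_pos: [0.6125, -0.2009, 0.0723]
eef_rot: [33.6, 89.9, -3.7]
contact_force: [-0.2, -0.9, 0.8]
grip_width: 1.005
```

```bash
python3 -c "
from h import *
st(); go([.6116,-.199,.0435])"
```

```text
t 22.83 pos [ 612.5 -200.9   72.3] F [-0.2 -0.9  0.8] w 1.005 j [ 33.  44. -33.  97.  30.  48.  40.]
pos [ 612.5 -200.9   72.3] jaw 52.7 -> 52.7 | travel cm [ 2.88  0.09 -0.19] dr [-0.      0.0015 -0.001 ] rows>= 0.7
```

Emit:
step_arm(motion=[{"travel":[0.8,0.08,-0.18],"dr":[0,0,0]},{"travel":[1.7,0.08,-0.18],"dr":[0,0,0]},{"travel":[2.4,0.08,-0.18],"dr":[0,0,0]},{"travel":[2.8,0.08,-0.18],"dr":[0,0,0]},{"travel":[2.8,0.08,-0.18],"dr":[0,0,0]},{"travel":[2.8,0.08,-0.18],"dr":[0,0,0]}])

```text
time: 23.33
tool_pos: [0.6105, -0.1998, 0.0427]
eef_rot: [-164.7, 90.0, 157.8]
contact_force: [-0.2, -0.4, -0.7]
grip_width: 1.002
```

Emit:
step_arm(motion=[{"travel":[0,0,0],"dr":[0,0,0]},{"travel":[0,0,0],"dr":[0,0,0]},{"travel":[0,0,0],"dr":[0,0,0]},{"travel":[0,0,0],"dr":[0,0,0]},{"travel":[0,0,0],"dr":[0,0,0]},{"travel":[0,0,0],"dr":[0,0,0]},{"travel":[0,0,0],"dr":[0,0,0]}], fingers=0.6, force=90)

```text
time: 23.92
tool_pos: [0.6108, -0.2001, 0.0442]
eef_rot: [-14.4, 89.9, -51.8]
contact_force: [-2.6, 0.2, 7.3]
grip_width: 0.738
```

```bash
python3 -c "
from h import *
st(); go([.4782,.0133,.12])"
```

```text
t 23.92 pos [ 610.8 -200.1   44.2] F [-2.6  0.2  7.3] w 0.738 j [ 32.  46. -31.  98.  32.  45.  38.]
pos [ 610.8 -200.1   44.2] jaw 52.6 -> 52.6 | travel cm [ -7.61   8.89 -23.5 ] dr [0.     0.001  0.0003] rows>= 6.3
```

Emit:
step_arm(motion=[{"travel":[-0.5,0,0],"dr":[0,0,0]},{"travel":[-2,0,0],"dr":[0,0,0]},{"travel":[-4.5,0.3,-0.8],"dr":[0,0,0]},{"travel":[-6.5,1.2,-3.2],"dr":[0,0,0]},{"travel":[-7.6,2.4,-6.3],"dr":[0,0,0]},{"travel":[-7.6,3.6,-9.4],"dr":[0,0,0]},{"travel":[-7.6,4.7,-12.5],"dr":[0,0,0]},{"travel":[-7.6,5.8,-15.5],"dr":[0,0,0]}])

```text
time: 24.58
tool_pos: [0.5213, -0.0586, 0.1193]
eef_rot: [-143.6, 90.0, 178.9]
contact_force: [0.7, 0.3, -5.7]
grip_width: 0.741
```

Emit:
step_arm(motion=[{"travel":[0,1,-2.6],"dr":[0,0,0]},{"travel":[0,1.8,-4.8],"dr":[0,0,0]},{"travel":[0,2.4,-6.4],"dr":[0,0,0]},{"travel":[0,2.8,-7.4],"dr":[0,0,0]},{"travel":[0,3,-7.9],"dr":[0,0,0]},{"travel":[0,3,-7.9],"dr":[0,0,0]},{"travel":[0,3,-7.9],"dr":[0,0,0]},{"travel":[0,3,-7.9],"dr":[0,0,0]}])

```text
time: 25.25
tool_pos: [0.4789, 0.0111, 0.119]
eef_rot: [-30.1, 90.0, -67.6]
contact_force: [0.4, -0.3, -7.1]
grip_width: 0.741
```

```bash
python3 -c "
from h import *
st(); p,d,T=grab('wrist','w12'); go([.4782,.0133,.032]); print(proj('wrist',[[.4782,.0133,.009]],T))"
```

```text
t 25.25 pos [478.9  11.1 119. ] F [ 0.4 -0.3 -7.1] w 0.741 j [ 17.  30. -35. 120.  27.  39.  17.]
pos [478.8  11.1 119. ] jaw 52.5 -> 52.5 | travel cm [ 8.7   0.14 -0.19] dr [0.     0.0002 0.0002] rows>= 2.1
[[281.57506079 202.80351728]]
```

View pics/w12.png

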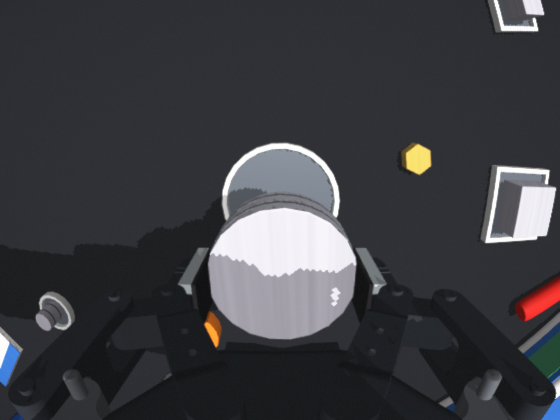

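The platen is held level. Its tray's arc is visible, top at (281,143) and sides at columns 223 and 339. I fit a circle to that arc.

```bash
python3 -c "
from h import *
from scipy.optimize import least_squares
z=np.load('w12.npz');p,d,T=z['p'],z['d'],z['T']
m=p.min(2)>120; q=[]
for u in range(230,333):
    v=np.nonzero(m[135:190,u])[0]
    if len(v): q.append((u,v[0]+135-.5))
for v in range(165,195):
    u=np.nonzero(m[v,210:350])[0]+210
    if len(u): q+=[(u[0]-.5,v),(u[-1]+.5,v)]
P=plane('wrist',q,.009,T)[:,:2]*1000
r=least_squares(lambda x:np.hypot(P[:,0]-x[0],P[:,1]-x[1])-x[2],[478,13,45],loss='soft_l1'); print(r.x,np.median(abs(r.fun)))
go([.4782,.0136,.031])"
```

```text
[477.02895977  12.86142587  44.82324057] 0.13913316377556129
pos [478.8  11.1 119. ] jaw 52.5 -> 52.5 | travel cm [ 8.8   0.17 -0.2 ] dr [0.     0.0002 0.0002] rows>= 2.1
```

Emit:
step_arm(motion=[{"travel":[1.5,0.1,-0.2],"dr":[0,0,0]},{"travel":[3.5,0.1,-0.2],"dr":[0,0,0]},{"travel":[5.5,0.1,-0.2],"dr":[0,0,0]},{"travel":[7.2,0.1,-0.2],"dr":[0,0,0]},{"travel":[8.2,0.1,-0.2],"dr":[0,0,0]},{"travel":[8.6,0.1,-0.2],"dr":[0,0,0]},{"travel":[8.7,0.1,-0.2],"dr":[0,0,0]},{"travel":[8.7,0.1,-0.2],"dr":[0,0,0]}])

```text
time: 25.97
tool_pos: [0.4777, 0.0141, 0.0323]
eef_rot: [43.0, 90.0, 5.6]
contact_force: [-0.4, -0.1, -5.6]
grip_width: 0.732
```

Emit:
step_arm(motion=[{"travel":[0.08,0,0],"dr":[0,0,0]},{"travel":[0.15,0,0],"dr":[0,0,0]},{"travel":[0.15,0,0],"dr":[0,0,0]},{"travel":[0.15,0,0],"dr":[0,0,0]}])

```text
time: 26.3
tool_pos: [0.4775, 0.0141, 0.031]
eef_rot: [34.2, 90.0, -3.2]
contact_force: [0.2, -0.4, -6.9]
grip_width: 0.736
```

```bash
python3 -c "
from h import *
st(); go([.4776,.0131,.0282])"
```

```text
t 26.3 pos [477.5  14.1  31. ] F [ 0.2 -0.4 -6.9] w 0.736 j [ 10.  37. -26. 124.  37.  26.   8.]
pos [477.5  14.1  31. ] jaw 52.6 -> 52.6 | travel cm [ 0.28 -0.07  0.07] dr [-0.      0.0006 -0.0004] rows>= 0.1
```

Emit:
step_arm(motion=[{"travel":[0.06,0,0],"dr":[0,0,0]},{"travel":[0.12,0,0],"dr":[0,0,0]},{"travel":[0.18,0,0],"dr":[0,0,0]},{"travel":[0.22,0,0],"dr":[0,0,0]},{"travel":[0.22,0,0],"dr":[0,0,0]},{"travel":[0.22,0,0],"dr":[0,0,0]}])

```text
time: 26.8
tool_pos: [0.4772, 0.0142, 0.0284]
eef_rot: [-164.7, 90.0, 157.9]
contact_force: [-0.2, -0.6, -6.6]
grip_width: 0.738
```

Emit:
step_arm(motion=[{"travel":[0.04,0,0],"dr":[0,0,0]},{"travel":[0.08,0,0],"dr":[0,0,0]},{"travel":[0.08,0,0],"dr":[0,0,0]}])

```text
time: 27.05
tool_pos: [0.4773, 0.0142, 0.0281]
eef_rot: [-2.1, 90.0, -39.5]
contact_force: [-2.7, 0.7, 5.1]
grip_width: 0.738
```

Contact. Open fully and lift straight up.

Emit:
step_arm(motion=[{"travel":[0,0,0],"dr":[0,0,0]},{"travel":[0,0,0],"dr":[0,0,0]},{"travel":[0,0,0],"dr":[0,0,0]},{"travel":[0,0,0],"dr":[0,0,0]},{"travel":[-1,0,0],"dr":[0,0,0]},{"travel":[-3,0,0],"dr":[0,0,0]},{"travel":[-6,0,0],"dr":[0,0,0]},{"travel":[-9,0,0],"dr":[0,0,0]}], fingers=1.0)

```text
time: 27.72
tool_pos: [0.4766, 0.0144, 0.1182]
eef_rot: [-153.8, 89.9, 168.8]
contact_force: [0.0, -0.4, -0.1]
grip_width: 0.997
```

Emit:
step_arm(motion=[{"travel":[-3.5,0,0],"dr":[0,0,0]},{"travel":[-7,0,0],"dr":[0,0,0]},{"travel":[-10,0,0],"dr":[0,0,0]},{"travel":[-11,0,0],"dr":[0,0,0]},{"travel":[-11,0,0],"dr":[0,0,0]},{"travel":[-11,0,0],"dr":[0,0,0]}])

```text
time: 28.22
tool_pos: [0.4773, 0.0138, 0.2274]
eef_rot: [2.0, 90.0, -35.4]
contact_force: [0.5, 0.3, -0.1]
grip_width: 0.994
```

```bash
python3 -c "
from h import *
st(); p,d,T=grab('wrist','w13')
for n,s,r in (('platen',(.4776,.0133),.05),('block',(.614,.187),.045),('bar',(.45,.2885),.04),('button',(.426,-.258),.03)):
    print(n); layer('wrist',p,d,T,.032,s,r,.004); tray('wrist',p,T,s)
a,_,_=grab('side','side9')"
```

```text
t 28.22 pos [477.3  13.8 227.4] F [ 0.5  0.3 -0.1] w 0.994 j [ 23.  21. -41. 112.  17.  53.  26.]
platen
wrist 0.032 3179 medz 0.0316 rect [478.   14.9] [64.6 64.9] 8.0 circ 478.0 15.2 65.9
wrist tray rect [477.3  12.7] [89.2 89.3] 8.0 ellipse [477.3  12.8] [88.9 89.3]
block
wrist 0.032 1298 medz 0.0318 rect [614.  187.5] [48.1 46.2] 53.0 circ 614.5 187.3 63.6
wrist tray rect [615.6 188.7] [77.3 71.4] 52.5 ellipse [615.1 187.5] [82.5 86.8]
bar
wrist 0.032 699 medz 0.0316 rect [452.1 288.5] [25.9 44.7] 65.9 circ 451.9 287.7 49.0
no tray at [455.10226232  20.94599108]
button
wrist 0.032 170 medz 0.0313 rect [ 424.6 -256.2] [21.  22.4] 10.8 circ 424.0 -256.6 23.0
wrist tray rect [ 426.7 -259.2] [44.2 48.8] 36.3 ellipse [ 426.  -259.8] [42.2 50.8]
```

View pics/side9.png

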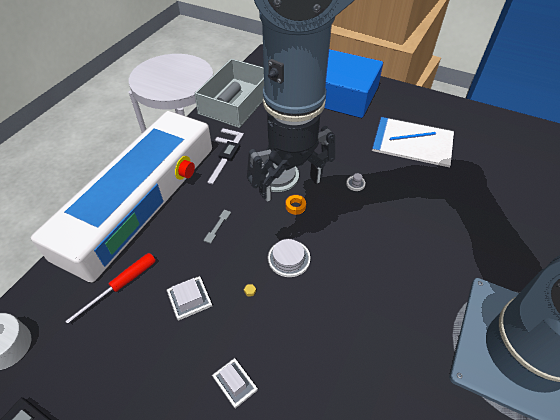

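View pics/w13.png

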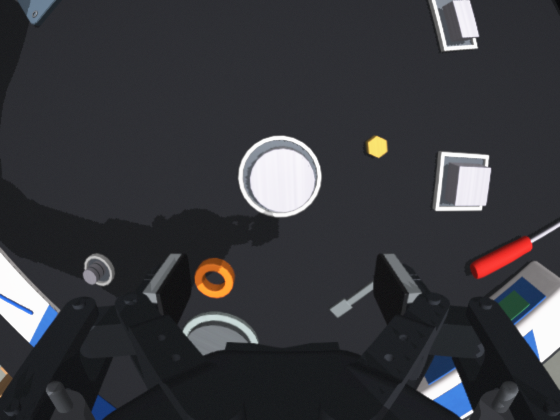

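Both views show all four pieces standing in their own trays: platen (282,180), block (465,185), bar (460,20) and button (95,272) in the wrist view. The gripper is clear, so I hand the job in.

```bash
python3 -c "
from h import *
st()
from workcell import workorder
print(workorder.finish_job())"
```

```text
t 28.32 pos [476.5  13.9 226.3] F [0.2 0.5 0.2] w 1.003 j [ 23.  21. -41. 112.  17.  53.  26.]
the job is handed in; nothing more can be done
None
```

I took the stack apart from the top down (button, bar, block, platen). Each piece was lowered into its own tray until the wrist force showed contact, then released. The job was handed in at 28.3 s with the gripper open and clear.

The last checks used the wrist camera's depth and a side picture:

- **Height:** all four tops read 31.3–31.8 mm against 32 mm nominal. The same small low bias showed on every surface, so the pieces stand flat on their tray floors.
- **Angle:** after release the bar read 66.2° against its tray's 65.9°, and the block 52.7° against 52.5°.
- **Centring:** bar, block and platen read about 1–2.5 mm off centre. The button read about 3 mm off; the allowance is 8 mm.
- **Forces:** every reading I took stayed below about 8 N.

Three things disagreed or did not check out:

- **Camera agreement:** the views differed by 2–4 mm on tray positions, so I averaged them.
- **Bar tray:** the final wrist picture could not re-measure it at the edge of view. Its alignment rests on the earlier measurement taken right after release.
- **Block tray:** also near the edge of that picture, it read distorted (77 by 71 mm). Its post-release figures are the ones to trust.

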